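# Make up two instrument repair kits, one part latched in its socket

### The arm

A 7-joint arm with a two-finger parallel gripper is mounted at the origin on the work surface. World frame = base frame: x ahead of the robot, y to its left, z up, the work surface at z = 0. Lengths are in m, angles in degrees, forces in N, time in s.
With the tool pointing down it reaches from about 0.425 to 0.875 m from the base axis. Payload 4.7 kg.
Tool frame: the origin (TCP) lies between the finger pads; the fingertips stand env.finger_overhang ahead of it and the grasp point (between the pads) lies 5 mm behind it (env.finger_overhang is the distance from the TCP to the fingertips, in m); z points along the fingers, y is the line along which they close (so a half turn about z gives the same grasp; the last joint's range is limited). The gripper opens to 87 mm and grips with 3 to 60 N. Pads are 19 mm wide; open, the fingers measure 117 mm over their backs; the gripper's body (75 mm by 190 mm) begins 51 mm behind the grasp point.
Start: joints at [66.24, 18.392, -4.016, 83.108, 1.295, 78.541, -3.26], TCP at [0.27, -0.591, 0.237] pointing down, gripper open.
Joint ranges: [-163.93, 163.93], [-17.29, 119.83], [-79.2, 71.16], [3.27, 140.29], [-89.18, 269.18], [5.43, 117.66], [-154.24, 154.24]. Speed limits (degrees/s): [147.25, 147.25, 180, 180, 180, 180, 180].

### API

Orientations are given as [roll, pitch, yaw] about the fixed x, y, z axes, in that order (R = Rz(yaw) Ry(pitch) Rx(roll)).
In Python, from cell import telemetry, eyes, env, models gives the robot as it stands. The module is installed in compiled form; this text tells all that it offers.
- The arm moves only by the tool drive_tool, never from a script. Its arguments are lists of equal length, an entry for each row: "angular": the turn, a rotation vector about the tool's x, y, z in rad, a list of three; "delta_pos": the shift along the tool's x, y, z in cm, a list of three; "gripper": the finger opening in cm, from 0 to 8.7. A call has 1 to 20 rows; each row shifts and turns the commanded pose from where the row before left it, along the tool's axes as they then stand; what a row does not reach is not made up. A row lasts 1/10 s, in which the tool goes at most 50 mm and 8.59 degrees, less where a joint would pass 70% of its speed; a pose out of reach is approached as far as the arm can. A call with a gripper value outside its range is refused whole. The fingers move at their own pace and stop on an object; "squeeze" is the grip in N (left out, the last holds). Time passes only in rows, so rows that do not move let the fingers close. It gives the time, the measured TCP pose, the force, the opening and the grip force at its end, in the units of the state.
- telemetry.get_obs(): the state, without advancing time (a new reading comes with each control period).
- eyes.read_camera(name): name is "side" or "top" or "wrist"; returns a dict with "pixels" (480x640x3 uint8, red, green, blue), "mtx" (3x3 intrinsics, pixels), "D" ([k1, k2, p1, p2, k3] as OpenCV has them; the pictures are not rectified), "origin" and "orientation" of the camera in the world. Camera axes: x right, y down, z forward; pixel columns grow to the right and rows downward; lengths in m; the calibration is good to about 2 mm. A picture is of the moment at which its call begins. There is no depth.
- env.sign_off(): hands the job in; it is judged then, once.
Trained networks look in a picture, given as the dict that the camera call returned (one of the last four; its "shot" number tells which), for a name from the list of things; names that differ only in an ending like _2 or _b are one class to them, and where a whole thing is asked for, a point or a joint stands for the part that bears it (a point fixed in the world has none). Each returns a list of dicts, best first, with "p" (0 to 1); they miss things now and then, are a little off and sometimes report something else, mostly with a low value. They report only what shows in the picture. A call takes as long as a camera call. They do not tell look-alikes from the thing itself.
- models.search_frame(picture, target): "centre" ([column, row] in pixels, amid what is visible of it).
- models.cut_out(picture, target): "pixels" (480x640 bool, what is visible of it) and "centre" ([column, row] in pixels, amid what is visible of it).
The state is a dict: "time_s": time; "qpos": joint angles; "joint_velocities": joint speeds; "effort": joint torques, N m; "tool_pos": TCP position; "tool_rot": TCP orientation; "force": force on the tool from outside, world axes, zero at the start; "wrist_torque": the same for the moment, N m; "grip_width": finger opening in m; "grasp_force": force on a finger pad.
Only numpy, scipy, OpenCV 4.12 (cv2) and the standard library are available. Lean on these libraries where they do the work, as an engineer would, in place of code of your own. Each camera call takes 0.05 s, during which the arm holds its last target. There are 200 camera calls.

### The job

Make up the two repair kits: in the long tray, stand the transformer in the middle of the larger bay and the large control knob in the middle of the smaller bay; in the square tray, stand the plug-in relay in the middle of the larger bay and the heat sink in the middle of the smaller bay. The relay is latched in its socket: press the latch tab down until it lets go, before you lift the relay straight out. Everything ends upright on its base and let go, and the small knob stays where it lies.

Things in the scene. Friction and masses are not known exactly. Their poses are not given: they have to be found in the camera images.
- transformer: Small mains transformer, loose: dark laminated steel core 54 (x) x 32 (y) x 44 (z) mm with a pale winding bobbin 36 (x) x 46 (y) x 28 mm through its middle (bobbin from 8 to 36 mm height, proud 7 mm of each y side). Best gripped over the 54 mm along its x, on the flat core ends. 0.25 to 0.5 kg. Origin: centre of the underside; z up.
- large_knob: Large black round control knob, loose: flange 42 mm diameter and 5 mm high, above it a nearly straight grip 32 mm in diameter up to the top at 26 mm; bright top disc. Origin: centre of the underside; z up.
- heatsink: Bright aluminium heat sink, loose, 50 (x) x 36 (y) x 30 (z) mm: a 6 mm base plate with six upright fins running along its x. Grip it over the 50 mm (fin ends) or the 36 mm (outer fins). Origin: centre of the underside; z up.
- relay: White block-shaped plug-in relay, loose but latched in the socket at the start: body 28 (x) x 36 (y) mm, top at 46 mm, on a black foot flange 38 (x) x 36 (y) x 6 mm that juts out 5 mm at both x sides. Best gripped over the 36 mm along its y, above the socket's walls. Origin: centre of the underside; z up; x and y parallel to those of the socket while seated.
- small_knob: Small black knob of the same form as the large one, flange 25 mm, grip 19 mm in diameter, 16 mm high, loose. Not part of a kit: stays where it is. Origin: centre of the underside.
- tray_long: Long aluminium kit tray, fixed, 100 (x) x 230 (y) mm, all walls and the one divider 12 mm high and 4 mm thick, floor 3 mm thick. The larger bay (92 x 134 mm) lies to its -y, bay centre at (0, -44) mm; the smaller bay (92 x 84 mm) lies to its +y, bay centre at (0, +69) mm. Origin: centre of the underside; turned by up to 0.25 rad about z.
- tray_square: Square aluminium kit tray, fixed, 156 (x) x 156 (y) mm, all walls and the one divider 12 mm high and 4 mm thick, floor 3 mm thick. The larger bay (148 x 84 mm) lies to its -y, bay centre at (0, -32) mm; the smaller bay (148 x 60 mm) lies to its +y, bay centre at (0, +44) mm. Origin: centre of the underside; turned by up to 0.25 rad about z.
- socket: Black relay socket, fixed, 56 (x) x 50 (y) mm, the relay stands on its floor at 12 mm height between walls that reach 20 mm height (1.5 mm play round the relay's foot). The latch tab juts out on its -x side, as far as 62 mm from the origin. Origin: centre of the underside, under the relay; z up.
- latch (a joint): Latch of the socket, rad: 0 = latched (a hook lies 3.5 mm over the relay's foot flange at each x side; the tab swings both out together, through pivots under the relay), 0.38 = fully pressed. Above 0.30 the relay is free to lift straight up. Pressing takes about 4 N; the latch stays where it is pressed to.
- latch_tab (a point): Centre of the top face of the pale grey latch tab (24 mm square, 4 mm thick, ribbed), 50 mm to the -x of the socket's origin and 25.5 mm above the table when latched. Push it down with shut fingers: it swings down about 12 mm, and some 6 mm away from the socket, to its stop.
Not all that is in view belongs to the job. Leave any blue or orange look-alike of the heatsink alone.

How it is judged:
By the outcome, as a careful person would: the job done as asked, in the order asked, and still so for the second after the job is handed in, with the robot touching nothing.
It also fails if it takes over 120 s, if anything falls off the work surface, if the arm or the gripper's body presses on something with over 40 N, if the wrist force passes 120 N, or if a joint passes its speed limit or range.

## Working session

There is one attempt and no reset: what is moved stays moved. The work goes in short steps, Python scripts to look and compute and a tool call to move; the robot and the scene stay as the last step left them, time stands still between calls to the robot, and variables do not carry over. Pictures are saved under pics/ and viewed, at most 14 in all, crops included, and the job is handed in when it is done.

Besides the shell and the picture viewer there is one more tool, called after "Request:" as a command line: name --argument value ..., lists and objects as JSON in quotes. drive_tool: Moves the arm, as the interface text tells. Its arguments: {"type":"object","properties":{"angular":{"type":"array","items":{"type":"array","items":{"type":"number"}}},"delta_pos":{"type":"array","items":{"type":"array","items":{"type":"number"}}},"gripper":{"type":"array","items":{"type":"number"}},"squeeze":{"type":"number"}},"required":["angular","delta_pos","gripper"]}

```bash
mkdir -p pics; python3 - <<'E'
from cell import telemetry, eyes, env, models
import cv2, numpy as np
print(env.finger_overhang)
o=telemetry.get_obs(); print(o)
for n in ["top","side"]:
    p=eyes.read_camera(n); print(n,p["mtx"],p["D"],p["origin"],p["orientation"],p["shot"])
    cv2.imwrite(f"pics/{n}0.png",p["pixels"][:,:,::-1])
    for t in ["transformer","large_knob","heatsink","relay","small_knob","tray_long","tray_square","socket","latch_tab"]:
        print(t,[(np.round(d["centre"],1).tolist(),round(d["p"],2)) for d in models.search_frame(p,t)])
E
```

```text
0.014
{'time_s': 0.0, 'qpos': array([66.24038548, 18.4380744 , -4.01549546, 83.17415946,  1.29764579,
       78.54125542, -3.26112507]), 'joint_velocities': array([ 0.0279843 ,  0.05395891,  0.0165618 ,  0.07643177, -0.00924935,
       -0.06175764,  0.02793682]), 'effort': array([ 3.13586479e-04, -4.91283774e+01, -4.03807629e-01, -3.12527382e+01,
       -6.38326071e-02,  4.35631745e-02,  1.82720810e-04]), 'tool_pos': array([ 0.26996919, -0.5907082 ,  0.23547918]), 'tool_rot': array([-1.79891901e+02,  8.36636224e-03,  2.45687244e+01]), 'force': array([-0.17978565,  0.05368944, -0.44255752]), 'wrist_torque': array([-0.02145074,  0.00753126, -0.01208915]), 'grasp_force': 0.0, 'grip_width': 0.08715148463217216}
top [[479.74439325   0.         328.86415418]
 [  0.         479.74439325 246.70482076]
 [  0.           0.           1.        ]] [-0.12041662  0.          0.          0.          0.        ] [0.48664249 0.00346375 1.01245839] [-177.01141121   -0.79445274  -88.81439576] 1
transformer [([240.8, 192.4], 0.66)]
large_knob [([415.6, 198.1], 0.61)]
heatsink [([252.3, 309.1], 0.92), ([
[... 331 characters left out ...]
 217.1], 0.7)]
side [[439.47662677   0.         311.85782371]
 [  0.         439.47662677 231.70516434]
 [  0.           0.           1.        ]] [-0.09137327  0.          0.          0.          0.        ] [ 0.26516164 -0.53888029  0.55558131] [-128.00343474   -0.30187831  -27.04068208] 2
transformer [([314.1, 194.6], 0.86)]
large_knob [([427.2, 309.4], 0.79)]
heatsink [([334.8, 267.1], 0.82), ([286.4, 299.1], 0.8), ([484.2, 362.8], 0.72), ([220.8, 237.5], 0.68)]
relay [([339.8, 219.9], 0.69)]
small_knob [([252.2, 251.6], 0.67)]
tray_long [([377.4, 415.6], 0.93), ([339.6, 219.1], 0.65)]
tray_square [([227.2, 192.1], 0.95)]
socket [([336.1, 237.3], 0.98)]
latch_tab [([322.9, 235.2], 0.59)]
```

View pics/top0.png

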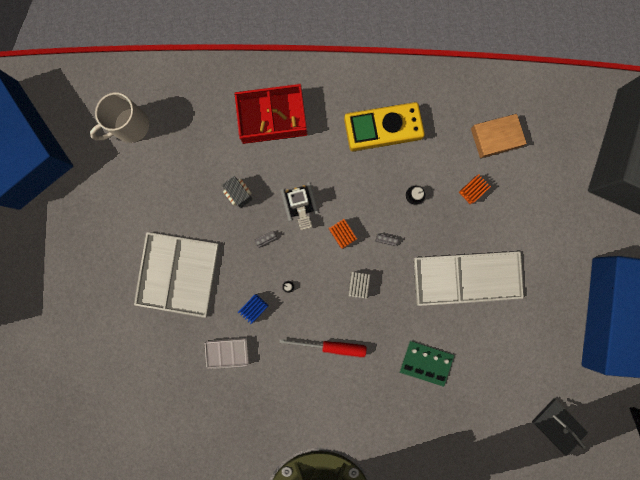

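View pics/side0.png

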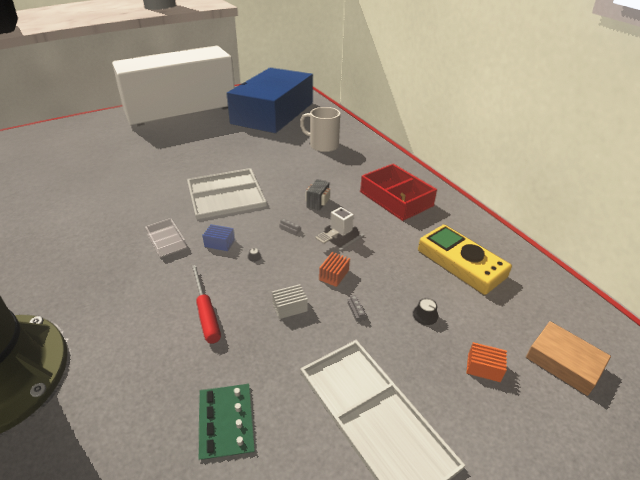

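The top view shows the transformer at (237,191), relay and socket at (298,200) with its tab at (305,222), the large knob at (416,195) and the grey heat sink at (359,284). The small knob is at (288,287), the square tray at (177,275) and the long tray at (469,278). The orange and blue look-alikes, at (343,234), (475,189) and (253,308), are to be left alone. The side view agrees. Next I fit the poses to silhouettes.

```bash
cat > h.py <<'E'
from cell import telemetry, eyes, env, models
import cv2, numpy as np
from scipy.optimize import minimize
from scipy.spatial.transform import Rotation as R
def box(sx,sy,z0,z1,cx=0,cy=0):
    return np.array([[cx+a*sx/2,cy+b*sy/2,z] for a in(-1,1) for b in(-1,1) for z in(z0,z1)])/1000
def cyl(d,z0,z1):
    a=np.linspace(0,2*np.pi,32); return np.array([[d/2*np.cos(t),d/2*np.sin(t),z] for t in a for z in(z0,z1)])/1000
M=dict(transformer=[box(54,32,0,44),box(36,46,8,36)],large_knob=[cyl(42,0,5),cyl(32,5,26)],
 heatsink=[box(50,36,0,30)],relay=[box(28,36,20,58)],
 socket=[box(56,50,0,20),box(24,24,21.5,25.5,-50),box(20,8,20,24,-36)],
 small_knob=[cyl(25,0,3),cyl(19,3,16)],
 tray_long=[box(100,230,0,12)],tray_square=[box(156,156,0,12)],latch_tab=[box(24,24,21.5,25.5,-50)])
def cam(p):
    Rc=R.from_euler('xyz',p["orientation"],degrees=True).as_matrix()
    return Rc,np.array(p["origin"])
def proj(p,X):
    Rc,o=cam(p); rv,_=cv2.Rodrigues(Rc.T)
    return cv2.projectPoints(np.asarray(X,float).reshape(-1,3),rv,-Rc.T@o,p["mtx"],np.array(p["D"]))[0].reshape(-1,2)
def ray(p,uv,z):
    Rc,o=cam(p); n=cv2.undistortPoints(np.array([[uv]],float),p["mtx"],np.array(p["D"])).ravel()
    d=Rc@np.array([n[0],n[1],1]); return o+d*(z-o[2])/d[2]
def place(pose,X):
    c,s=np.cos(pose[2]),np.sin(pose[2]); X=X.copy()
    x,y=X[:,0].copy(),X[:,1].copy(); X[:,0]=pose[0]+c*x-s*y; X[:,1]=pose[1]+s*x+c*y; X[:,2]+=pose[3] if len(pose)>3 else 0
    return X
S=4
def sil(p,parts,pose,roi):
    u0,v0,w,h=roi; im=np.zeros((h*S,w*S),np.uint8)
    for X in parts:
        q=(proj(p,place(pose,X))-[u0,v0]+.5)*S-.5
        cv2.fillConvexPoly(im,np.round(cv2.convexHull(q.astype(np.float32))*16).astype(np.int32),1,shift=4)
    return im
def nearest(p,name,uv,z=.02):
    best=[d for d in models.cut_out(p,name)]
    if not best: return None
    d=min(best,key=lambda d:np.hypot(*(np.array(d["centre"])-uv)))
    return d if np.hypot(*(np.array(d["centre"])-uv))<40 else None
def fit(views,parts,init,yaws=None,z=0):
    """views: list of (pic,mask)"""
    data=[]
    for p,m in views:
        ys,xs=np.where(m); u0,v0=xs.min()-15,ys.min()-15; w,h=xs.max()-u0+15,ys.max()-v0+15
        u0,v0=max(u0,0),max(v0,0); mm=m[v0:v0+h,u0:u0+w].astype(np.uint8); h,w=mm.shape
        data.append((p,cv2.resize(mm,None,fx=S,fy=S,interpolation=cv2.INTER_NEAREST),(u0,v0,w,h)))
    def cost(v):
        pose=[init[0]+v[0]/1000,init[1]+v[1]/1000,v[2]*.02,z]
        return sum((sil(p,parts,pose,r)!=m).sum()/m.sum() for p,m,r in data)
    best=None
    for y in (yaws if yaws is not None else np.arange(-1.5,1.6,.3)):
        s=np.array([[0,0,y/.02],[8,0,y/.02],[0,8,y/.02],[0,0,y/.02+8]],float)
        r=minimize(cost,s[0],method="Nelder-Mead",options=dict(initial_simplex=s,maxiter=120,xatol=.05,fatol=1e-4))
        if best is None or r.fun<best.fun: best=r
    v=best.x; return [init[0]+v[0]/1000,init[1]+v[1]/1000,v[2]*.02],best.fun/len(data)
E
cat > a.py <<'E'
from h import *
top=eyes.read_camera("top"); side=eyes.read_camera("side")
g=dict(transformer=((237,191),(314,195)),large_knob=((416,195),(427,309)),heatsink=((359,284),(287,300)),relay=((298,199),(341,220)),small_knob=((288,287),(253,252)),
 tray_long=((469,278),(377,416)),tray_square=((177,275),(227,192)),socket=((298,203),(337,235)))
for n,(a,b) in g.items():
    zc=.02; ini=ray(top,a,zc); vs=[]
    for p,c in((top,a),(side,b)):
        if n=="tray_long" and p is side: continue
        d=nearest(p,n,np.array(c))
        if d is None: print("none",n); continue
        vs.append((p,d["pixels"]))
    ya=np.array([-.2,0,.2]) if "tray" in n else ([0.] if "knob" in n else np.arange(-1.5,1.6,.5))
    res=[fit(v,M[n],ini,ya) for v in ([vs]+[[v] for v in vs])]
    print(n,[(np.round(r[0],4).tolist(),round(r[1],3)) for r in res])
E
python3 a.py
```

```text
transformer [([0.6496, 0.1841, 0.7443], np.float64(0.126)), ([0.65, 0.1847, 0.7587], np.float64(0.115)), ([0.6482, 0.181, -2.46], np.float64(0.098))]
large_knob [([0.6567, -0.1928, -0.0203], np.float64(0.135)), ([0.6551, -0.1913, -0.0033], np.float64(0.162)), ([0.6565, -0.1937, 0.0545], np.float64(0.055))]
heatsink [([0.4625, -0.0722, -0.1151], np.float64(0.075)), ([0.4623, -0.0717, 3.0207], np.float64(0.09)), ([0.4623, -0.0735, -0.1214], np.float64(0.042))]
relay [([0.6357, 0.0559, 0.2321], np.float64(0.137)), ([0.6349, 0.0574, 0.2873], np.float64(0.119)), ([0.6356, 0.0536, 0.2566], np.float64(0.077))]
none small_knob
small_knob [([0.4542, 0.0757, 0.103], np.float64(0.065)), ([0.4542, 0.0757, 0.103], np.float64(0.065))]
tray_long [([0.4797, -0.3073, 0.0815], np.float64(0.039)), ([0.4797, -0.3073, 0.0815], np.float64(0.039))]
tray_square [([0.4758, 0.3119, -0.1314], np.float64(0.036)), ([0.4748, 0.3126, -0.1344], np.float64(0.023)), ([0.4766, 0.3105, -0.1325], np.float64(0.035))]
socket [([0.6368, 0.0505, 0.1825], np.float64(0.721)), ([0.6354, 0.0568, 0.27], np.float64(0.757)), ([0.6369, 0.0487, 0.1403], np.float64(0.634))]
```

```bash
cat > plan.py <<'E'
import sys
from h import *
# pose goal x y z yaw(deg) ; prints turn about tool z and then shift along tool axes
x,y,z,yaw=map(float,sys.argv[1:5]); o=telemetry.get_obs()
Rm=R.from_euler('xyz',o["tool_rot"],degrees=True)
d=(yaw-o["tool_rot"][2]+180)%360-180
if len(sys.argv)>5: d=d-360*np.sign(d)
t=-np.radians(d); R2=Rm*R.from_rotvec([0,0,t])
s=R2.inv().apply(np.array([x,y,z])-o["tool_pos"])*100
print("turn",round(t,3),"rows",np.ceil(abs(t)/.149),"per row",round(t/max(1,np.ceil(abs(t)/.149)),4))
print("shift cm",np.round(s,2),"norm",round(np.linalg.norm(s),1),"n",np.ceil(np.linalg.norm(s)/4.9),"per",np.round(s/np.ceil(np.linalg.norm(s)/4.9),3))
print("pose",np.round(o["tool_pos"],4),np.round(o["tool_rot"],2),"grip",round(o["grip_width"],4),round(float(o["grasp_force"]),1),"F",np.round(o["force"],1),"q",np.round(o["qpos"],0),"t",round(o["time_s"],1))
E
python3 plan.py .6496 .1841 .15 133
```

```text
turn -1.892 rows 13.0 per row -0.1456
shift cm [30.83 80.62  8.65] norm 86.7 n 18.0 per [1.713 4.479 0.48 ]
pose [ 0.2703 -0.5912  0.2366] [179.99   0.    24.57] grip 0.0872 0.0 F [0.5 0.3 0. ] q [66. 18. -4. 83.  1. 79. -3.] t 1.9
```

Request:
drive_tool --angular '[[0, 0, -0.1455], [0, 0, -0.1455], [0, 0, -0.1455], [0, 0, -0.1455], [0, 0, -0.1455], [0, 0, -0.1455], [0, 0, -0.1455], [0, 0, -0.1455], [0, 0, -0.1455], [0, 0, -0.1455], [0, 0, -0.1455], [0, 0, -0.1455], [0, 0, -0.1455]]' --delta_pos '[[0, 0, 0], [0, 0, 0], [0, 0, 0], [0, 0, 0], [0, 0, 0], [0, 0, 0], [0, 0, 0], [0, 0, 0], [0, 0, 0], [0, 0, 0], [0, 0, 0], [0, 0, 0], [0, 0, 0]]' --gripper '[8.7, 8.7, 8.7, 8.7, 8.7, 8.7, 8.7, 8.7, 8.7, 8.7, 8.7, 8.7, 8.7]'

```text
time_s: 3.15
tool_pos: [0.2702, -0.5912, 0.2366]
tool_rot: [-180.0, 0.0, 133.3]
force: [-0.5, 0.2, -0.6]
grip_width: 0.087
grasp_force: 0.0
```

Request:
drive_tool --angular '[[0, 0, 0], [0, 0, 0], [0, 0, 0], [0, 0, 0], [0, 0, 0], [0, 0, 0], [0, 0, 0], [0, 0, 0], [0, 0, 0], [0, 0, 0], [0, 0, 0], [0, 0, 0], [0, 0, 0], [0, 0, 0], [0, 0, 0], [0, 0, 0], [0, 0, 0], [0, 0, 0], [0, 0, 0]]' --delta_pos '[[1.71, 4.48, 0], [1.71, 4.48, 0], [1.71, 4.48, 0], [1.71, 4.48, 0], [1.71, 4.48, 0], [1.71, 4.48, 0.3], [1.71, 4.48, 0.3], [1.71, 4.48, 0.3], [1.71, 4.48, 0.3], [1.71, 4.48, 0.3], [1.71, 4.48, 0.3], [1.71, 4.48, 0.3], [1.71, 4.48, 0.3], [1.71, 4.48, 0.3], [1.71, 4.48, 0.3], [1.71, 4.48, 0.3], [1.71, 4.48, 0.3], [1.71, 4.48, 0], [0, 0, 0]]' --gripper '[8.7, 8.7, 8.7, 8.7, 8.7, 8.7, 8.7, 8.7, 8.7, 8.7, 8.7, 8.7, 8.7, 8.7, 8.7, 8.7, 8.7, 8.7, 8.7]'

```text
time_s: 5.05
tool_pos: [0.65, 0.1931, 0.1994]
tool_rot: [179.8, -0.4, 133.5]
force: [-0.7, 0.9, 0.9]
grip_width: 0.0872
grasp_force: 0.0
```

```bash
python3 - <<'E'
from h import *
p=eyes.read_camera("wrist"); cv2.imwrite("pics/w1.png",p["pixels"][:,:,::-1])
for n,i in(("transformer",(.6496,.1841,.74)),("relay",(.6357,.0559,.25)),("latch_tab",(.6357,.0559,.25)),("socket",(.6357,.0559,.25))):
    for d in models.cut_out(p,n):
        print(n,np.round(d["centre"]),round(d["p"],2))
    d=models.cut_out(p,n)
    if d: print(fit([(p,d[0]["pixels"])],M[n],i,[i[2]-.2,i[2],i[2]+.2]))
    print("expect",proj(p,[[*i[:2],.04]]))
E
python3 plan.py .6496 .1841 .03 133
```

```text
transformer [319. 229.] 0.72
transformer [ 74. 166.] 0.39
([np.float64(0.6501921684862056), np.float64(0.1846613547205175), np.float64(0.7016108249002343)], np.float64(0.07582826967592593))
expect [[316.89482999 234.91088268]]
relay [236. 304.] 0.44
([np.float64(0.6623666666666667), np.float64(0.029233333333333333), np.float64(0.10333333333333329)], np.float64(1.0))
expect [[207.1825576  324.86667919]]
latch_tab [169. 299.] 0.93
([np.float64(0.6371644741835265), np.float64(0.05643416649443241), np.float64(0.2648632698580966)], np.float64(0.4063434695912263))
expect [[207.1825576  324.86667919]]
expect [[207.1825576  324.86667919]]
turn -0.003 rows 1.0 per row -0.0033
shift cm [ 0.29  0.05 17.09] norm 17.1 n 4.0 per [0.072 0.013 4.273]
pose [0.6511 0.1818 0.2009] [-1.7999e+02  7.0000e-02  1.3281e+02] grip 0.0873 0.0 F [0.8 0.6 0.8] q [ 15.  29. -47.  81.  21.  79.  11.] t 5.5
```

View pics/w1.png

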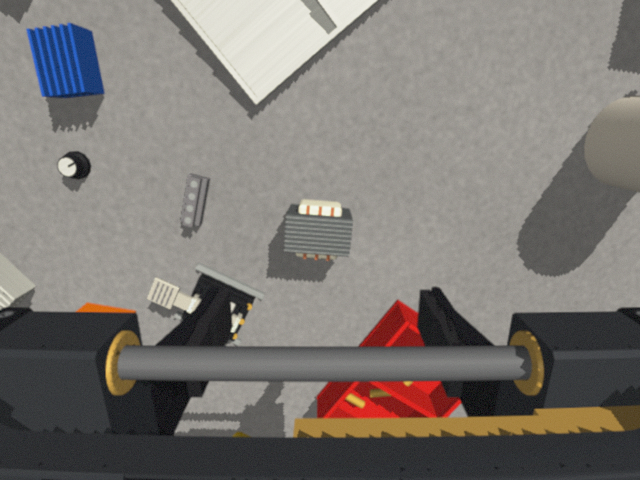

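The wrist view shows the transformer upright between the fingers at (318,230), agreeing with the fit. I grip it now.

Request:
drive_tool --angular '[[0, 0, 0.02], [0, 0, 0], [0, 0, 0], [0, 0, 0], [0, 0, 0], [0, 0, 0], [0, 0, 0], [0, 0, 0], [0, 0, 0], [0, 0, 0], [0, 0, 0], [0, 0, 0], [0, 0, 0]]' --delta_pos '[[0.3, 0.05, 4.5], [0, 0, 4.5], [0, 0, 4], [0, 0, 2.5], [0, 0, 1.8], [0, 0, 0], [0, 0, 0], [0, 0, 0], [0, 0, 0], [0, 0, 0], [0, 0, 0], [0, 0, 0], [0, 0, 0]]' --gripper '[8.7, 8.7, 8.7, 8.7, 8.7, 8.7, 8.7, 4.5, 4.5, 4.5, 4.5, 4.5, 4.5]' --squeeze 25

```text
time_s: 6.8
tool_pos: [0.6494, 0.1863, 0.0279]
tool_rot: [180.0, 0.0, 131.8]
force: [-0.4, 0.1, 0.9]
grip_width: 0.0544
grasp_force: 24.7
```

```bash
python3 - <<'E'
from h import *
# bay centres
for n,(p,b) in dict(T=((.4797,-.3073,.0815),(0,-44)),K=((.4797,-.3073,.0815),(0,69)),R=((.4758,.3119,-.1325),(0,-32)),H=((.4758,.3119,-.1325),(0,44))).items():
    print(n,np.round(place(p,np.array([[b[0],b[1],0]])/1000),4))
E
python3 plan.py .4833 -.3512 .15 4.7
```

```text
T [[ 0.4833 -0.3512  0.    ]]
K [[ 0.4741 -0.2385  0.    ]]
R [[0.4716 0.2802 0.    ]]
H [[0.4816 0.3555 0.    ]]
turn 2.219 rows 15.0 per row 0.1479
shift cm [-20.95  52.21 -12.24] norm 57.6 n 12.0 per [-1.746  4.35  -1.02 ]
pose [0.6494 0.1863 0.0279] [1.7996e+02 2.0000e-02 1.3181e+02] grip 0.0544 24.7 F [-0.4  0.1  0.9] q [ 12.  38. -42.  90.  28.  63.   5.] t 6.8
```

Request:
drive_tool --angular '[[0, 0, 0], [0, 0, 0], [0, 0, 0.148], [0, 0, 0.148], [0, 0, 0.148], [0, 0, 0.148], [0, 0, 0.148], [0, 0, 0.148], [0, 0, 0.148], [0, 0, 0.148], [0, 0, 0.148], [0, 0, 0.148], [0, 0, 0.148], [0, 0, 0.148], [0, 0, 0.148], [0, 0, 0.148], [0, 0, 0.148], [0, 0, 0], [0, 0, 0]]' --delta_pos '[[0, 0, -2], [0, 0, -3], [0, 0, -3], [0, 0, -3], [0, 0, -1], [0, 0, 0], [0, 0, 0], [0, 0, 0], [0, 0, 0], [0, 0, 0], [0, 0, 0], [0, 0, 0], [0, 0, 0], [0, 0, 0], [0, 0, 0], [0, 0, 0], [0, 0, 0], [0, 0, 0], [0, 0, 0]]' --gripper '[4.5, 4.5, 4.5, 4.5, 4.5, 4.5, 4.5, 4.5, 4.5, 4.5, 4.5, 4.5, 4.5, 4.5, 4.5, 4.5, 4.5, 4.5, 4.5]'

```text
time_s: 8.7
tool_pos: [0.6485, 0.186, 0.1466]
tool_rot: [180.0, 0.1, 4.8]
force: [-0.2, 0.1, -3.8]
grip_width: 0.0539
grasp_force: 24.7
```

```bash
python3 plan.py .4833 -.3512 .15 4.7
```

```text
turn 0.002 rows 1.0 per row 0.0021
shift cm [-20.87  52.19  -0.28] norm 56.2 n 12.0 per [-1.739  4.349 -0.024]
pose [0.6485 0.186  0.1466] [1.7997e+02 1.0000e-01 4.8200e+00] grip 0.0539 24.7 F [-0.2  0.1 -3.8] q [  -1.   26.  -23.   85.   10.   71. -110.] t 8.7
```

Request:
drive_tool --angular '[[0, 0, 0], [0, 0, 0], [0, 0, 0], [0, 0, 0], [0, 0, 0], [0, 0, 0], [0, 0, 0], [0, 0, 0], [0, 0, 0], [0, 0, 0], [0, 0, 0], [0, 0, 0], [0, 0, 0], [0, 0, 0], [0, 0, 0]]' --delta_pos '[[-0.87, 2.2, 0], [-1.74, 4.35, 0], [-1.74, 4.35, 0], [-1.74, 4.35, 0], [-1.74, 4.35, 0], [-1.74, 4.35, 0], [-1.74, 4.35, 0], [-1.74, 4.35, 0], [-1.74, 4.35, 0], [-1.74, 4.35, 0], [-1.74, 4.35, 0], [-1.74, 4.35, 0], [-0.86, 2.14, 0], [0, 0, 0], [0, 0, 0]]' --gripper '[4.5, 4.5, 4.5, 4.5, 4.5, 4.5, 4.5, 4.5, 4.5, 4.5, 4.5, 4.5, 4.5, 4.5, 4.5]'

```text
time_s: 10.2
tool_pos: [0.4827, -0.3508, 0.1471]
tool_rot: [-179.9, 0.0, 4.6]
force: [0.6, 0.9, -3.7]
grip_width: 0.0542
grasp_force: 24.7
```

```bash
python3 - <<'E'
from h import *
p=eyes.read_camera("wrist"); cv2.imwrite("pics/w2.png",p["pixels"][:,:,::-1])
t=eyes.read_camera("top")
for q in (p,t):
  for n,i in(("tray_long",(.4797,-.3073,.0815)),("transformer",(.4833,-.3512,1.65))):
    d=models.cut_out(q,n)
    for e in d[:2]: print(n,np.round(e["centre"]),round(e["p"],2))
E
python3 plan.py .4833 -.3512 .033 4.7
```

```text
tray_long [254. 221.] 0.81
transformer [325. 308.] 0.81
tray_long [448. 276.] 0.62
turn 0.001 rows 1.0 per row 0.0009
shift cm [-0.05  0.16 11.46] norm 11.5 n 3.0 per [-0.017  0.052  3.82 ]
pose [ 0.4837 -0.3496  0.1476] [-1.7999e+02 -1.0000e-02  4.7500e+00] grip 0.054 24.7 F [-0.4 -0.2 -3.6] q [ 39.  16.  -7.  97.   2.  67. -53.] t 10.5
```

View pics/w2.png

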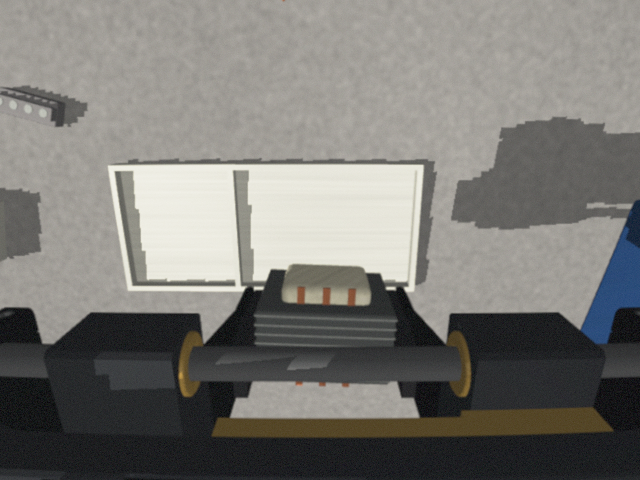

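The wrist view shows the tray with top corners at (110,166), (423,164), (416,290) and (128,290). The transformer hangs upright in the fingers. I check the tray pose against those corners.

```bash
python3 - <<'E'
from h import *
from scipy.optimize import least_squares
p=eyes.read_camera("wrist")
uv=np.array([[110,166],[423,164],[416,290],[128,290.]])
X=np.array([[50,115,12],[50,-115,12],[-50,-115,12],[-50,115,12]])/1000.
i=(.4797,-.3073,.0815)
print(np.round(proj(p,place(i,X))-uv,1).tolist())
r=least_squares(lambda v:(proj(p,place(v,X))-uv).ravel(),i,x_scale=[.01,.01,.05]); print(r.x,r.cost)
d=models.cut_out(p,"tray_long")[0]
E
python3 plan.py .4833 -.3512 .033 4.7
```

```text
[[-1.0, 2.0], [1.5, 3.4], [-1.3, 3.8], [1.1, 2.9]]
[ 0.48201216 -0.30709709  0.08523365] 4.175432837942707
turn -0.0 rows 1.0 per row -0.0001
shift cm [-0.02  0.1  11.46] norm 11.5 n 3.0 per [-0.007  0.034  3.822]
pose [ 0.4834 -0.3502  0.1476] [180.    -0.     4.69] grip 0.054 24.7 F [-0.  -0.4 -3.9] q [ 39.  16.  -7.  97.   2.  67. -53.] t 10.6
```

Request:
drive_tool --angular '[[0, 0, 0], [0, 0, 0], [0, 0, 0], [0, 0, 0], [0, 0, 0], [0, 0, 0], [0, 0, 0], [0, 0, 0], [0, 0, 0], [0, 0, 0], [0, 0, 0], [0, 0, 0], [0, 0, 0], [0, 0, 0], [0, 0, 0]]' --delta_pos '[[0.1, 0.1, 3.5], [0, 0, 3.5], [0, 0, 2.5], [0, 0, 1.3], [0, 0, 0.8], [0, 0, 0], [0, 0, 0], [0, 0, 0], [0, 0, 0], [0, 0, 0], [0, 0, -2], [0, 0, -4], [0, 0, -4], [0, 0, -2], [0, 0, 0]]' --gripper '[4.5, 4.5, 4.5, 4.5, 4.5, 4.5, 4.5, 7, 7, 7, 7, 7, 7, 7, 7]'

```text
time_s: 12.1
tool_pos: [0.4865, -0.3534, 0.1564]
tool_rot: [179.7, -0.4, 4.6]
force: [-0.4, -0.1, 0.5]
grip_width: 0.0701
grasp_force: 0.0
```

```bash
python3 - <<'E'
from h import *
p=eyes.read_camera("wrist"); t=eyes.read_camera("top")
for q,c in((p,(325,308)),(t,(490,276))):
    d=models.cut_out(q,"transformer")
    for e in d[:2]: print(np.round(e["centre"]),round(e["p"],2))
    d=[e for e in d if np.hypot(*(e["centre"]-np.array(c)))<60]
    if d: print(fit([(q,d[0]["pixels"])],M["transformer"],(.484,-.351),[1.4,1.65,1.8],z=.003))
E
python3 plan.py .6562 -.193 .15 30
```

```text
[322. 243.] 0.61
[480. 279.] 0.4
([np.float64(0.48043095477977804), np.float64(-0.35346362197780495), np.float64(1.5795203516079135)], np.float64(4.421232876712328))
turn -0.443 rows 3.0 per row -0.1478
shift cm [ 2.289e+01 -5.060e+00 -1.000e-02] norm 23.4 n 5.0 per [ 4.579e+00 -1.012e+00 -1.000e-03]
pose [ 0.4833 -0.3513  0.1501] [-1.7992e+02  1.1000e-01  4.6000e+00] grip 0.0702 0.0 F [-0.5  0.3 -0.5] q [ 39.  16.  -7.  97.   2.  68. -53.] t 12.3
```

Request:
drive_tool --angular '[[0, 0, 0], [0, 0, 0], [0, 0, 0], [0, 0, 0], [0, 0, 0], [0, 0, 0], [0, 0, 0], [0, 0, 0], [0, 0, 0]]' --delta_pos '[[2.5, -1.9, 0], [3.7, -2.9, 0], [3.7, -2.9, 0], [3.7, -2.9, 0], [3.7, -2.9, 0], [1.2, -0.9, 0], [0, 0, 0], [0, 0, 0], [0, 0, 0]]' --gripper '[7, 7, 7, 7, 7, 7, 7, 7, 7]'

```text
time_s: 13.2
tool_pos: [0.6552, -0.1964, 0.1509]
tool_rot: [179.9, 0.1, 4.4]
force: [-1.2, 0.2, -0.5]
grip_width: 0.0696
grasp_force: 0.0
```

```bash
python3 - <<'E'
from h import *
p=eyes.read_camera("wrist"); t=eyes.read_camera("top")
pz=[.6562,-.193]
d=models.cut_out(p,"large_knob")
print(proj(p,[[*pz,.013]]),[(np.round(e["centre"]),round(e["p"],2)) for e in d])
if d: print(fit([(p,d[0]["pixels"])],M["large_knob"],pz,[0.]))
q=t; d=models.cut_out(q,"transformer")
for e in d[:2]: print(np.round(e["centre"]),round(e["p"],2),e["pixels"].sum())
print("exp",proj(t,[[.4845,-.351,.03]]))
cv2.imwrite("pics/t2.png",cv2.resize(t["pixels"][220:330,400:540,::-1],None,fx=4,fy=4))
E
python3 plan.py .6562 -.193 .024 4.7
```

```text
[[319.57741539 230.18809881]] [(array([318., 226.]), 0.87)]
([np.float64(0.6560218059727989), np.float64(-0.1909932872531612), np.float64(0.1428962092255833)], np.float64(0.07251144164759725))
exp [[492.25835268 275.93038288]]
turn -0.004 rows 1.0 per row -0.004
shift cm [ 0.02 -0.22 12.78] norm 12.8 n 3.0 per [ 0.006 -0.073  4.26 ]
pose [ 0.6562 -0.1951  0.1518] [179.96   0.     4.47] grip 0.0701 0.0 F [-0.4  0.2 -0.2] q [ 23.  26. -12.  83.   6.  71. -75.] t 13.4
```

View pics/t2.png

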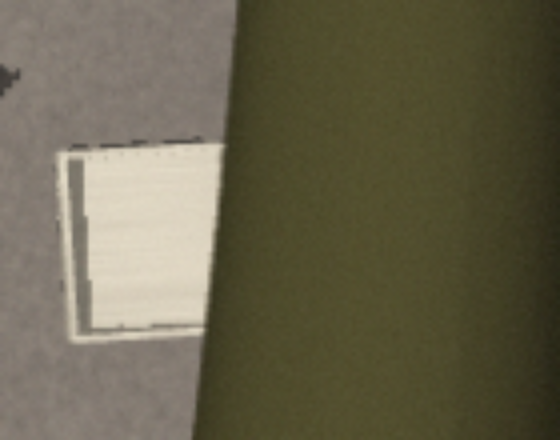

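The arm hides the larger bay in this crop; I will check the transformer when the knob goes in. The knob fit agrees, at (318,226) in the wrist view.

Request:
drive_tool --angular '[[0, 0, 0], [0, 0, 0], [0, 0, 0], [0, 0, 0], [0, 0, 0], [0, 0, 0], [0, 0, 0], [0, 0, 0], [0, 0, 0], [0, 0, 0], [0, 0, 0], [0, 0, 0], [0, 0, 0], [0, 0, 0], [0, 0, 0], [0, 0, 0]]' --delta_pos '[[0, -0.3, 4], [0, 0, 4], [0, 0, 3], [0, 0, 1.3], [0, 0, 0.5], [0, 0, 0], [0, 0, 0], [0, 0, 0], [0, 0, 0], [0, 0, 0], [0, 0, 0], [0, 0, 0], [0, 0, -2], [0, 0, -4], [0, 0, -5], [0, 0, 0]]' --gripper '[7, 7, 7, 7, 7, 7, 7, 2.5, 2.5, 2.5, 2.5, 2.5, 2.5, 2.5, 2.5, 2.5]' --squeeze 20

```text
time_s: 15.0
tool_pos: [0.6616, -0.1915, 0.1424]
tool_rot: [179.7, -0.8, 4.6]
force: [1.2, 0.1, 1.3]
grip_width: 0.0252
grasp_force: 0.0
```

```bash
python3 plan.py .475 -.2385 .1364 4.8
```

```text
turn -0.004 rows 1.0 per row -0.0035
shift cm [-18.99   3.13   0.36] norm 19.3 n 4.0 per [-4.748  0.781  0.091]
pose [ 0.6616 -0.1915  0.1424] [179.72  -0.77   4.6 ] grip 0.0252 0.0 F [1.2 0.1 1.3] q [ 23.  26. -12.  84.   6.  70. -75.] t 15.0
```

```bash
python3 - <<'E'
from h import *
p=eyes.read_camera("wrist"); s=eyes.read_camera("side")
for q,i in((p,(.656,-.192)),(s,(.656,-.192))):
    d=models.cut_out(q,"large_knob")
    print(proj(q,[[*i,.013]]),[(np.round(e["centre"]),round(e["p"],2)) for e in d])
    if d: print(fit([(q,d[0]["pixels"])],M["large_knob"],i,[0.]))
cv2.imwrite("pics/w3.png",p["pixels"][:,:,::-1])
E
python3 plan.py .656 -.192 .024 4.7
```

```text
[[323.40023966 244.76973546]] [(array([323., 241.]), 0.63)]
([np.float64(0.6561162726331495), np.float64(-0.19030223244975836), np.float64(0.10862700214414087)], np.float64(0.038239957716701904))
[[425.5798728  309.73796945]] [(array([426., 308.]), 0.92), (array([326., 235.]), 0.57)]
([np.float64(0.6568859521817395), np.float64(-0.19198393604892888), np.float64(0.008981309620169103)], np.float64(0.19295212765957448))
turn -0.002 rows 1.0 per row -0.0017
shift cm [ 0.02  0.17 10.83] norm 10.8 n 3.0 per [0.008 0.058 3.611]
pose [ 0.6558 -0.1903  0.1323] [-1.7997e+02  1.1000e-01  4.6000e+00] grip 0.0246 0.0 F [-0.5  0.5 -0.1] q [ 23.  26. -12.  85.   6.  70. -75.] t 15.2
```

View pics/w3.png

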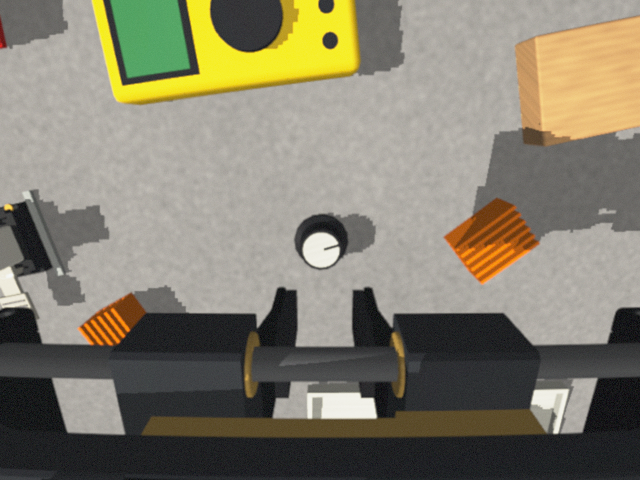

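The knob still stands upright at (322,241): I lifted before the fingers had closed. I retry with more closing time.

Request:
drive_tool --angular '[[0, 0, 0], [0, 0, 0], [0, 0, 0], [0, 0, 0], [0, 0, 0], [0, 0, 0], [0, 0, 0], [0, 0, 0], [0, 0, 0], [0, 0, 0], [0, 0, 0], [0, 0, 0], [0, 0, 0], [0, 0, 0], [0, 0, 0], [0, 0, 0], [0, 0, 0], [0, 0, 0]]' --delta_pos '[[0, 0, 0], [0, 0, 0], [0, 0, 0], [0, 0.1, 3], [0, 0, 3], [0, 0, 3], [0, 0, 1.3], [0, 0, 0.5], [0, 0, 0], [0, 0, 0], [0, 0, 0], [0, 0, 0], [0, 0, 0], [0, 0, 0], [0, 0, 0], [0, 0, 0], [0, 0, 0], [0, 0, 0]]' --gripper '[6, 6, 6, 6, 6, 6, 6, 6, 6, 6, 2.5, 2.5, 2.5, 2.5, 2.5, 2.5, 2.5, 2.5]' --squeeze 20

```text
time_s: 17.0
tool_pos: [0.6568, -0.1914, 0.0257]
tool_rot: [-180.0, -0.0, 4.6]
force: [-0.8, 0.8, 1.2]
grip_width: 0.0303
grasp_force: 20.0
```

Request:
drive_tool --angular '[[0, 0, 0], [0, 0, 0], [0, 0, 0], [0, 0, 0], [0, 0, 0], [0, 0, 0], [0, 0, 0], [0, 0, 0], [0, 0, 0], [0, 0, 0], [0, 0, 0], [0, 0, 0]]' --delta_pos '[[0, 0, -1], [0, 0, -3], [0, 0, -4], [0, 0, -2], [-2.7, 0.45, 0], [-4, 0.7, 0], [-4, 0.7, 0], [-4, 0.7, 0], [-3, 0.4, 0], [-1, 0.2, 0], [0, 0, 0], [0, 0, 0]]' --gripper '[2.5, 2.5, 2.5, 2.5, 2.5, 2.5, 2.5, 2.5, 2.5, 2.5, 2.5, 2.5]'

```text
time_s: 18.2
tool_pos: [0.4746, -0.2374, 0.1262]
tool_rot: [180.0, -0.1, 4.7]
force: [-0.4, -0.0, -0.4]
grip_width: 0.0297
grasp_force: 20.0
```

```bash
python3 - <<'E'
from h import *
p=eyes.read_camera("wrist"); cv2.imwrite("pics/w4.png",p["pixels"][:,:,::-1])
i=(.4808,-.3072,.083)
X=np.array([[50,115,12],[50,-115,12],[-50,-115,12],[-50,115,12],[0,69,3],[0,-44,3]])/1000.
print(np.round(proj(p,place(i,X))).tolist())
d=models.cut_out(p,"transformer")
print([(np.round(e["centre"]),round(e["p"],2)) for e in d],proj(p,[[.4845,-.351,.025]]))
if d: print(fit([(p,d[0]["pixels"])],M["transformer"],(.484,-.351),[1.5,1.65,1.8],z=.003))
print(place(i,X[4:]))
E
python3 plan.py .475 -.2385 .029 4.8
```

```text
[[257.0, 170.0], [594.0, 171.0], [568.0, 303.0], [264.0, 305.0], [326.0, 238.0], [480.0, 237.0]]
[(array([494., 249.]), 0.71)] [[491.90147504 246.59502594]]
([np.float64(0.4823368970270744), np.float64(-0.3524940413546216), np.float64(1.6090356557009813)], np.float64(0.04908367406542056))
[[ 0.47507957 -0.23843753  0.003     ]
 [ 0.48444781 -0.35104853  0.003     ]]
turn -0.001 rows 1.0 per row -0.0014
shift cm [0.   0.15 9.68] norm 9.7 n 2.0 per [2.00e-03 7.70e-02 4.84e+00]
pose [ 0.4747 -0.237   0.1258] [-1.80e+02 -7.00e-02  4.72e+00] grip 0.0305 20.0 F [ 0.2  1.  -0.5] q [ 33.   9. -11. 108.   2.  63. -63.] t 18.3
```

View pics/w4.png

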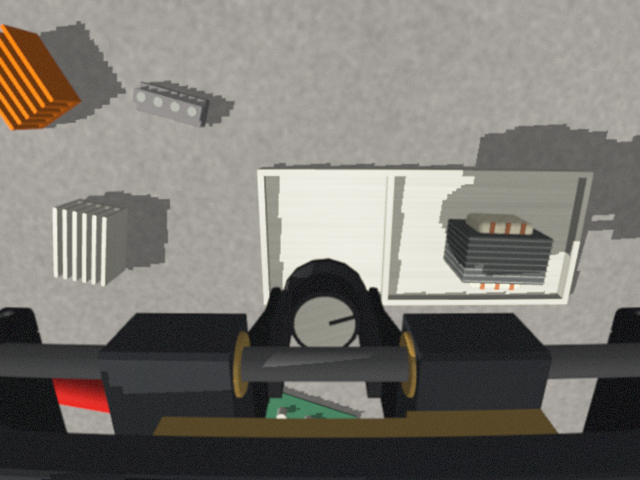

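The transformer stands upright in the middle of the larger bay at (497,250), and the knob is held upright above its bay.

Request:
drive_tool --angular '[[0, 0, 0], [0, 0, 0], [0, 0, 0], [0, 0, 0], [0, 0, 0], [0, 0, 0], [0, 0, 0], [0, 0, 0], [0, 0, 0], [0, 0, 0], [0, 0, 0], [0, 0, 0], [0, 0, 0], [0, 0, 0], [0, 0, 0]]' --delta_pos '[[0, 0.15, 3.5], [0, 0, 3.5], [0, 0, 1.5], [0, 0, 0.8], [0, 0, 0.35], [0, 0, 0], [0, 0, 0], [0, 0, 0], [0, 0, 0], [0, 0, 0], [0, 0, 0], [0, 0, -2], [0, 0, -5], [0, 0, -4], [0, 0, 0]]' --gripper '[2.5, 2.5, 2.5, 2.5, 2.5, 2.5, 2.5, 5, 5, 5, 5, 5, 5, 5, 5]'

```text
time_s: 19.8
tool_pos: [0.4769, -0.2411, 0.1455]
tool_rot: [179.6, -0.6, 4.6]
force: [1.3, -0.2, 0.4]
grip_width: 0.05
grasp_force: 0.0
```

```bash
python3 - <<'E'
from h import *
p=eyes.read_camera("wrist"); s=eyes.read_camera("side")
for q in (p,s):
    d=models.cut_out(q,"large_knob")
    print([(np.round(e["centre"]),round(e["p"],2)) for e in d],proj(q,[[.475,-.2385,.015]]))
    if d: print(fit([(q,d[0]["pixels"])],M["large_knob"],(.475,-.2385),[0.],z=.003))
E
# tab at socket pose (.6362,.0558,.26): point -54 mm
python3 - <<'E'
import numpy as np
a=.26
for r in(50,52,54): print(.6362-r*.001*np.cos(a),.0558-r*.001*np.sin(a))
E
python3 plan.py .584 .042 .15 14.9
```

```text
[(array([321., 239.]), 0.77), (array([477., 245.]), 0.39)] [[319.27421278 238.83896085]]
([np.float64(0.47323941472851266), np.float64(-0.24003465533781412), np.float64(0.05851264989662629)], np.float64(0.055510752688172044))
[(array([345., 376.]), 0.91)] [[345.22753668 374.13374402]]
([np.float64(0.4748552166822602), np.float64(-0.24193337242971238), np.float64(0.06685546526098272)], np.float64(0.0668222683264177))
0.5878805010932743 0.042945972405392246
0.5859477211370053 0.04243181130160793
0.5840149411807363 0.041917650197823626
turn -0.18 rows 2.0 per row -0.0899
shift cm [ 18.04 -24.28  -1.22] norm 30.3 n 7.0 per [ 2.577 -3.468 -0.174]
pose [ 0.4721 -0.239   0.1378] [-1.7994e+02  1.1000e-01  4.6000e+00] grip 0.0498 0.0 F [-0.2 -0.6  0.2] q [ 34.   8. -10. 107.   2.  65. -63.] t 20.0
```

Request:
drive_tool --angular '[[0, 0, -0.09], [0, 0, -0.09], [0, 0, 0], [0, 0, 0], [0, 0, 0], [0, 0, 0], [0, 0, 0], [0, 0, 0], [0, 0, 0], [0, 0, 0], [0, 0, 0], [0, 0, 0]]' --delta_pos '[[0, 0, -1], [0, 0, -1], [1.4, -1.7, -1], [2.8, -3.45, -0.7], [2.8, -3.45, -0.7], [2.8, -3.45, -0.7], [2.8, -3.45, -0.7], [2.8, -3.45, -0.4], [2.8, -3.45, 0], [1.4, -1.75, 0], [0, 0, 0], [0, 0, 0]]' --gripper '[0, 0, 0, 0, 0, 0, 0, 0, 0, 0, 0, 0]'

```text
time_s: 21.2
tool_pos: [0.5993, 0.0444, 0.199]
tool_rot: [-180.0, 0.2, 15.0]
force: [0.5, -1.1, -0.4]
grip_width: 0.0002
grasp_force: 0.0
```

```bash
python3 - <<'E'
from h import *
p=eyes.read_camera("wrist"); cv2.imwrite("pics/w5.png",p["pixels"][:,:,::-1])
i=(.6362,.0558,.26)
for n in("relay","latch_tab","socket"):
    d=models.cut_out(p,n)
    print(n,[(np.round(e["centre"]),round(e["p"],2)) for e in d])
    if d: print(fit([(p,d[0]["pixels"])],M[n],i,[i[2]-.2,i[2],i[2]+.2]))
X=np.array([[14,18,58],[14,-18,58],[-14,-18,58],[-14,18,58],[28,25,20],[28,-25,20],[-28,-25,20],[-28,25,20],[-50,0,25.5],[-62,12,25.5],[-62,-12,25.5]])/1000
print(np.round(proj(p,place(i,X)),1).tolist())
E
python3 plan.py .584 .042 .15 14.9
```

```text
relay [(array([322., 176.]), 0.56)]
([np.float64(0.63638626570958), np.float64(0.05680096073244651), np.float64(0.26495042941117064)], np.float64(0.08422551252847381))
latch_tab [(array([324., 224.]), 0.85)]
([np.float64(0.6377624132670077), np.float64(0.05559519235379613), np.float64(0.2590307571574138)], np.float64(0.3410975609756098))
socket [(array([321., 199.]), 0.72)]
([np.float64(0.6369723736262163), np.float64(0.05564398286791632), np.float64(0.2666092517064956)], np.float64(0.8740523241362168))
[[297.8, 161.2], [347.1, 161.3], [346.4, 199.0], [298.5, 198.9], [291.9, 138.7], [353.4, 138.8], [351.9, 206.1], [293.4, 206.1], [322.6, 232.6], [308.8, 245.9], [336.5, 245.9]]
turn -0.002 rows 1.0 per row -0.0023
shift cm [-1.54 -0.36  5.05] norm 5.3 n 2.0 per [-0.77  -0.18   2.526]
pose [0.5999 0.0425 0.2005] [1.7996e+02 7.0000e-02 1.4770e+01] grip 0.0 0.0 F [ 0.   0.2 -0.6] q [ 13.  15. -24.  92.   6.  74. -87.] t 21.4
```

View pics/w5.png

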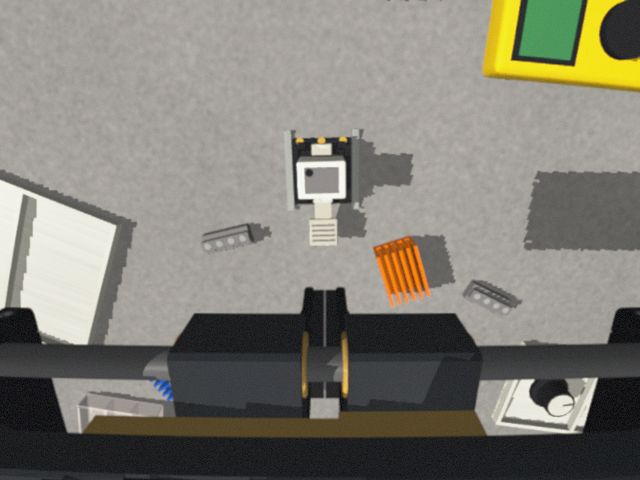

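The wrist view shows the socket with the relay at (322,177) and the latched tab at (323,232), matching the fit. I move over the tab.

Request:
drive_tool --angular '[[0, 0, 0], [0, 0, 0], [0, 0, 0], [0, 0, 0], [0, 0, 0], [0, 0, 0], [0, 0, 0], [0, 0, 0]]' --delta_pos '[[-1.72, -0.36, 2], [0, 0, 4], [0, 0, 4], [0, 0, 3], [0, 0, 1.8], [0, 0, 0.4], [0, 0, 0], [0, 0, 0]]' --gripper '[0, 0, 0, 0, 0, 0, 0, 0]'

```text
time_s: 22.2
tool_pos: [0.5838, 0.0432, 0.0505]
tool_rot: [180.0, -0.1, 14.9]
force: [-0.4, 0.4, 0.3]
grip_width: 0.0004
grasp_force: 0.0
```

```bash
python3 plan.py .5824 .0416 .028 14.9
```

```text
turn -0.0 rows 1.0 per row -0.0005
shift cm [-0.18  0.11  2.25] norm 2.3 n 1.0 per [-0.178  0.115  2.246]
pose [0.5838 0.0432 0.0505] [ 1.7996e+02 -1.3000e-01  1.4870e+01] grip 0.0004 0.0 F [-0.4  0.4  0.3] q [ 12.  21. -23. 103.  10.  57. -89.] t 22.2
```

Request:
drive_tool --angular '[[0, 0, 0], [0, 0, 0], [0, 0, 0], [0, 0, 0], [0, 0, 0], [0, 0, 0]]' --delta_pos '[[-0.15, 0.1, 0.5], [0, 0, 0.5], [0, 0, 0.4], [0, 0, 0.3], [0, 0, 0.2], [0, 0, 0]]' --gripper '[0, 0, 0, 0, 0, 0]'

```text
time_s: 22.8
tool_pos: [0.5782, 0.0406, 0.029]
tool_rot: [180.0, 0.4, 14.9]
force: [-6.5, -2.6, 4.8]
grip_width: 0.0003
grasp_force: 3.2
```

Request:
drive_tool --angular '[[0, 0, 0], [0, 0, 0], [0, 0, 0], [0, 0, 0]]' --delta_pos '[[0, 0, 0.2], [0, 0, 0.2], [0, 0, 0.2], [0, 0, 0]]' --gripper '[0, 0, 0, 0]'

```text
time_s: 23.2
tool_pos: [0.5777, 0.0405, 0.0254]
tool_rot: [179.9, 0.5, 14.9]
force: [-14.3, -3.6, 21.1]
grip_width: 0.0004
grasp_force: 12.8
```

```bash
python3 plan.py .5824 .0416 .028 14.9
```

```text
turn -0.0 rows 1.0 per row -0.0005
shift cm [ 0.48  0.01 -0.26] norm 0.5 n 1.0 per [ 0.476  0.014 -0.26 ]
pose [0.5777 0.0405 0.0254] [179.91   0.54  14.87] grip 0.0004 12.8 F [-14.3  -3.6  21.1] q [ 12.  23. -22. 105.  11.  55. -90.] t 23.2
```

Request:
drive_tool --angular '[[0, 0, 0], [0, 0, 0], [0, 0, 0], [0, 0, 0], [0, 0, 0], [0, 0, 0], [0, 0, 0], [0, 0, 0], [0, 0, 0]]' --delta_pos '[[0, 0, -1], [0, 0, -4], [0, 0, -4], [0, 0, -4], [1, 0, -3], [1, 0, -1.5], [0, 0, 0], [0, 0, 0], [0, 0, 0]]' --gripper '[0, 0, 0, 0, 0, 5.5, 5.5, 5.5, 5.5]'

```text
time_s: 24.1
tool_pos: [0.5996, 0.047, 0.1972]
tool_rot: [-180.0, 0.2, 14.9]
force: [-0.1, -0.5, -1.0]
grip_width: 0.0248
grasp_force: 0.0
```

```bash
python3 - <<'E'
from h import *
p=eyes.read_camera("wrist"); cv2.imwrite("pics/w6.png",cv2.resize(p["pixels"][90:290,200:460,::-1],None,fx=3,fy=3))
i=(.6365,.0562,.263)
for n in("relay","latch_tab"):
    d=models.cut_out(p,n)
    print(n,[(np.round(e["centre"]),round(e["p"],2)) for e in d])
    if d and n=="relay": print(fit([(p,d[0]["pixels"])],M[n],i,[i[2]-.2,i[2],i[2]+.2]))
X=np.array([[-50,0,25.5],[-56,0,13.5]])/1000
print(np.round(proj(p,place(i,X)),1).tolist())
E
python3 plan.py .6365 .0562 .15 15.07
```

```text
relay [(array([325., 176.]), 0.96), (array([571., 415.]), 0.71)]
([np.float64(0.6366252024408994), np.float64(0.05660581624473142), np.float64(0.29028408849282855)], np.float64(0.14202794894366197))
latch_tab [(array([328., 228.]), 0.58)]
[[325.4, 233.9], [325.4, 236.4]]
turn -0.003 rows 1.0 per row -0.0027
shift cm [3.78 0.07 4.76] norm 6.1 n 2.0 per [1.891 0.037 2.378]
pose [0.5999 0.0471 0.1976] [-1.7998e+02  1.4000e-01  1.4910e+01] grip 0.0363 0.0 F [ 0.8  0.5 -0.8] q [ 13.  15. -24.  93.   6.  73. -87.] t 24.2
```

View pics/w6.png

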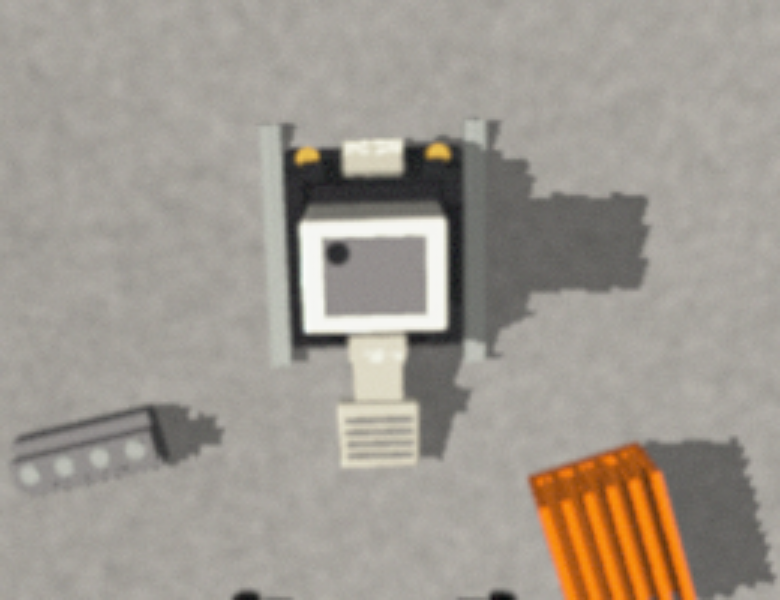

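The far hook has swung out, from row 149 to row 142, and the tab is lower, so the latch has let go. I grip the relay.

Request:
drive_tool --angular '[[0, 0, -0.01], [0, 0, 0], [0, 0, 0], [0, 0, 0], [0, 0, 0], [0, 0, 0], [0, 0, 0], [0, 0, 0], [0, 0, 0], [0, 0, 0], [0, 0, 0], [0, 0, 0], [0, 0, 0], [0, 0, 0], [0, 0, 0]]' --delta_pos '[[3.78, 0.05, 0], [0, 0, 3], [0, 0, 4.5], [0, 0, 4.5], [0, 0, 2.5], [0, 0, 1], [0, 0, 0], [0, 0, 0], [0, 0, 0], [0, 0, 0], [0, 0, 0], [0, 0, 0], [0, 0, 0], [0, 0, 0], [0, 0, 0]]' --gripper '[5.5, 5.5, 5.5, 5.5, 5.5, 5.5, 5.5, 5.5, 3, 3, 3, 3, 3, 3, 3]' --squeeze 20

```text
time_s: 25.75
tool_pos: [0.6381, 0.0566, 0.045]
tool_rot: [180.0, -0.1, 15.5]
force: [-1.5, -0.3, 6.0]
grip_width: 0.0359
grasp_force: 20.0
```

Request:
drive_tool --angular '[[0, 0, 0], [0, 0, 0], [0, 0, 0], [0, 0, 0]]' --delta_pos '[[0, 0, 0], [0, 0, -0.2], [0, 0, -0.3], [0, 0, 0]]' --gripper '[3, 3, 3, 3]'

```text
time_s: 26.15
tool_pos: [0.6374, 0.0565, 0.049]
tool_rot: [180.0, 0.0, 15.5]
force: [0.8, 0.6, -0.7]
grip_width: 0.0358
grasp_force: 20.0
```

Request:
drive_tool --angular '[[0, 0, 0], [0, 0, 0], [0, 0, 0], [0, 0, 0], [0, 0, 0], [0, 0, 0], [0, 0, 0], [0, 0, 0]]' --delta_pos '[[0, 0, -0.5], [0, 0, -1], [0, 0, -1], [0, 0, -2], [0, 0, -4], [0, 0, -3], [0, 0, 0], [0, 0, 0]]' --gripper '[3, 3, 3, 3, 3, 3, 3, 3]'

```text
time_s: 26.95
tool_pos: [0.638, 0.0566, 0.1656]
tool_rot: [180.0, -0.1, 15.5]
force: [-0.2, -0.9, -1.8]
grip_width: 0.0359
grasp_force: 20.0
```

```bash
python3 - <<'E'
from h import *
p=eyes.read_camera("wrist"); cv2.imwrite("pics/w7.png",p["pixels"][:,:,::-1])
E
python3 plan.py .4716 .2802 .16 -7.5
```

```text
turn 0.401 rows 3.0 per row 0.1337
shift cm [-19.33 -20.03   0.39] norm 27.8 n 6.0 per [-3.222 -3.338  0.065]
pose [0.6371 0.0564 0.164 ] [1.7998e+02 3.0000e-02 1.5490e+01] grip 0.0361 20.0 F [-0.4 -0.7 -2.1] q [ 11.  21. -24.  89.   9.  71. -88.] t 27.0
```

View pics/w7.png

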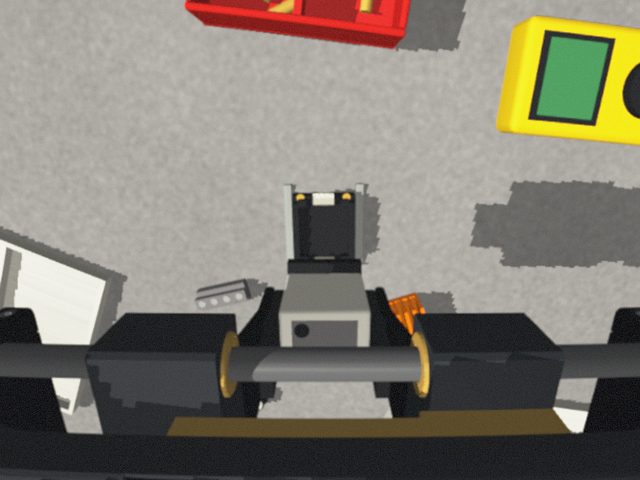

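The relay hangs straight in the fingers at (325,320) and the empty socket shows its hooks open. I turn it and carry it over the square tray.

Request:
drive_tool --angular '[[0, 0, -0.146], [0, 0, -0.146], [0, 0, -0.146], [0, 0, -0.146], [0, 0, -0.146], [0, 0, -0.146], [0, 0, -0.146], [0, 0, -0.146], [0, 0, 0], [0, 0, 0]]' --delta_pos '[[0, 0, 0], [0, 0, 0], [0, 0, 0], [0, 0, 0], [0, 0, 0], [0, 0, 0], [0, 0, 0], [0, 0, 0], [0, 0, 0], [0, 0, 0]]' --gripper '[3, 3, 3, 3, 3, 3, 3, 3, 3, 3]'

```text
time_s: 28.0
tool_pos: [0.6368, 0.0563, 0.1627]
tool_rot: [-179.9, 0.0, 82.2]
force: [0.1, 0.5, -1.7]
grip_width: 0.0357
grasp_force: 20.0
```

```bash
python3 plan.py .4716 .2802 .16 82.5
```

```text
turn -0.005 rows 1.0 per row -0.0051
shift cm [ 20.04 -19.3    0.31] norm 27.8 n 6.0 per [ 3.34  -3.216  0.052]
pose [0.6368 0.0563 0.1627] [-1.7987e+02  2.0000e-02  8.2210e+01] grip 0.0357 20.0 F [ 0.1  0.5 -1.7] q [ 19.  23. -34.  89.  13.  72. -25.] t 28.0
```

Request:
drive_tool --angular '[[0, 0, -0.005], [0, 0, 0], [0, 0, 0], [0, 0, 0], [0, 0, 0], [0, 0, 0], [0, 0, 0], [0, 0, 0], [0, 0, 0], [0, 0, 0]]' --delta_pos '[[1.67, -1.6, 0], [3.34, -3.22, 0], [3.34, -3.22, 0], [3.34, -3.22, 0], [3.34, -3.22, 0], [3.34, -3.22, 0], [1.67, -1.6, 0], [0, 0, 0], [0, 0, 0], [0, 0, 0]]' --gripper '[3, 3, 3, 3, 3, 3, 3, 3, 3, 3]'

```text
time_s: 29.0
tool_pos: [0.4725, 0.2785, 0.1637]
tool_rot: [180.0, 0.1, 82.5]
force: [0.7, 0.0, -0.8]
grip_width: 0.0361
grasp_force: 20.0
```

```bash
python3 - <<'E'
from h import *
p=eyes.read_camera("wrist"); cv2.imwrite("pics/w8.png",p["pixels"][:,:,::-1])
i=(.4758,.3119,-.1325)
X=np.array([[78,78,12],[78,-78,12],[-78,-78,12],[-78,78,12],[0,-32,3],[0,44,3]])/1000.
print(np.round(proj(p,place(i,X))).tolist())
E
python3 plan.py .4716 .2802 .0365 82.5
```

```text
[[433.0, 79.0], [417.0, 279.0], [230.0, 279.0], [216.0, 78.0], [324.0, 223.0], [324.0, 127.0]]
turn -0.0 rows 1.0 per row -0.0002
shift cm [ 0.18 -0.13 12.72] norm 12.7 n 3.0 per [ 0.06  -0.043  4.241]
pose [0.4727 0.2783 0.1637] [-1.800e+02  4.000e-02  8.249e+01] grip 0.0359 20.0 F [ 0.7 -0.  -0.6] q [  5.  13. -43. 102.  10.  69. -48.] t 29.1
```

View pics/w8.png

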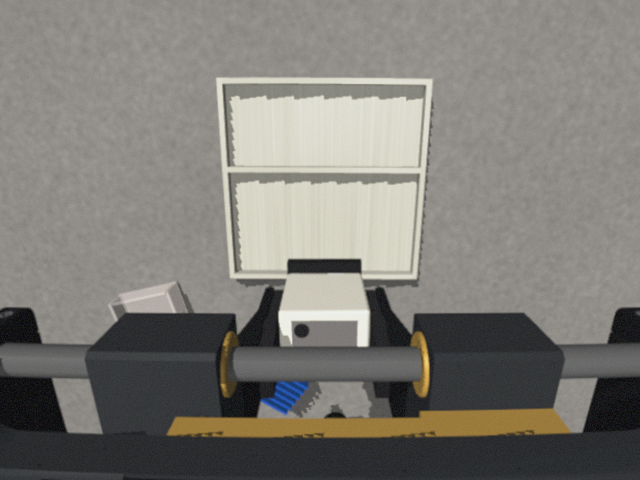

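The tray corners at (217,79), (432,79), (418,280) and (230,280) match the projection, and the larger bay is the near one. I lower the relay.

Request:
drive_tool --angular '[[0, 0, 0], [0, 0, 0], [0, 0, 0], [0, 0, 0], [0, 0, 0], [0, 0, 0], [0, 0, 0], [0, 0, 0]]' --delta_pos '[[0.18, -0.12, 3.5], [0, 0, 4], [0, 0, 3], [0, 0, 1.2], [0, 0, 0.6], [0, 0, 0.2], [0, 0, 0], [0, 0, 0]]' --gripper '[3, 3, 3, 3, 3, 3, 3, 3]'

```text
time_s: 29.85
tool_pos: [0.4717, 0.2824, 0.0404]
tool_rot: [179.9, -0.1, 82.7]
force: [-0.1, 0.3, 0.1]
grip_width: 0.036
grasp_force: 20.0
```

Request:
drive_tool --angular '[[0, 0, 0], [0, 0, 0], [0, 0, 0], [0, 0, 0]]' --delta_pos '[[0.1, 0.1, 0.15], [0, 0, 0.15], [0, 0, 0], [0, 0, 0]]' --gripper '[3, 3, 3, 3]'

```text
time_s: 30.25
tool_pos: [0.4718, 0.2827, 0.0361]
tool_rot: [180.0, 0.0, 82.7]
force: [-0.3, -0.2, -0.4]
grip_width: 0.0356
grasp_force: 20.0
```

```bash
python3 plan.py .4716 .2802 .0365 82.5
```

```text
turn 0.003 rows 1.0 per row 0.0034
shift cm [-0.25  0.01 -0.04] norm 0.3 n 1.0 per [-0.254  0.012 -0.045]
pose [0.4718 0.2827 0.0361] [1.800e+02 1.000e-02 8.269e+01] grip 0.0356 20.0 F [-0.3 -0.2 -0.4] q [  1.  22. -40. 108.  17.  56. -54.] t 30.2
```

Request:
drive_tool --angular '[[0, 0, 0], [0, 0, 0], [0, 0, 0], [0, 0, 0]]' --delta_pos '[[-0.2, 0, 0.1], [0, 0, 0.1], [0, 0, 0.05], [0, 0, 0]]' --gripper '[3, 3, 3, 3]'

```text
time_s: 30.65
tool_pos: [0.4719, 0.2826, 0.036]
tool_rot: [179.9, -0.1, 82.7]
force: [-4.7, 0.0, 14.0]
grip_width: 0.0359
grasp_force: 20.0
```

Request:
drive_tool --angular '[[0, 0, 0], [0, 0, 0], [0, 0, 0], [0, 0, 0], [0, 0, 0], [0, 0, 0], [0, 0, 0], [0, 0, 0], [0, 0, 0], [0, 0, 0], [0, 0, 0], [0, 0, 0]]' --delta_pos '[[0, 0, -0.15], [0, 0, 0], [0, 0, 0], [0, 0, 0], [0, 0, 0], [0, 0, 0], [0, 0, -2], [0, 0, -4], [0, 0, -5], [0, 0, -3], [0, 0, 0], [0, 0, 0]]' --gripper '[3, 3, 5, 5, 5, 5, 5, 5, 5, 5, 5, 5]'

```text
time_s: 31.85
tool_pos: [0.4718, 0.2806, 0.1752]
tool_rot: [179.9, 0.0, 82.7]
force: [0.3, 0.1, -0.5]
grip_width: 0.0499
grasp_force: 0.0
```

```bash
python3 - <<'E'
from h import *
p=eyes.read_camera("wrist"); cv2.imwrite("pics/w9.png",p["pixels"][:,:,::-1])
d=models.cut_out(p,"relay"); print([(np.round(e["centre"]),round(e["p"],2)) for e in d])
if d: print(fit([(p,d[0]["pixels"])],[box(28,36,0,46),box(38,36,0,6)],(.4716,.2802),[1.2,1.44,1.7],z=.003))
t=eyes.read_camera("top");s=eyes.read_camera("side")
for q,c in((t,(359,284)),(s,(287,300))):
    d=nearest(q,"heatsink",np.array(c)); 
    if d: print(np.round(d["centre"]),fit([(q,d["pixels"])],M["heatsink"],(.4625,-.0725),[-.3,-.11,.1]))
E
python3 plan.py .4624 -.0725 .16 83.3
```

```text
[(array([324., 227.]), 0.56)]
([np.float64(0.4708528805411059), np.float64(0.27995212279076515), np.float64(1.4650910067699952)], np.float64(0.031226626776364997))
[361. 285.] ([np.float64(0.4614007952626436), np.float64(-0.07169289075576674), np.float64(-0.1196579115267578)], np.float64(0.05))
[287. 302.] ([np.float64(0.4628889621983427), np.float64(-0.07326301563502217), np.float64(-0.13891332528799294)], np.float64(0.06008248009101252))
turn -0.01 rows 1.0 per row -0.0104
shift cm [-35.15   3.28   1.4 ] norm 35.3 n 8.0 per [-4.393  0.41   0.175]
pose [0.4709 0.2804 0.1737] [-1.7988e+02  6.0000e-02  8.2700e+01] grip 0.0502 0.0 F [0.2 1.3 0.3] q [  6.  13. -44. 101.   9.  70. -48.] t 32.1
```

View pics/w9.png

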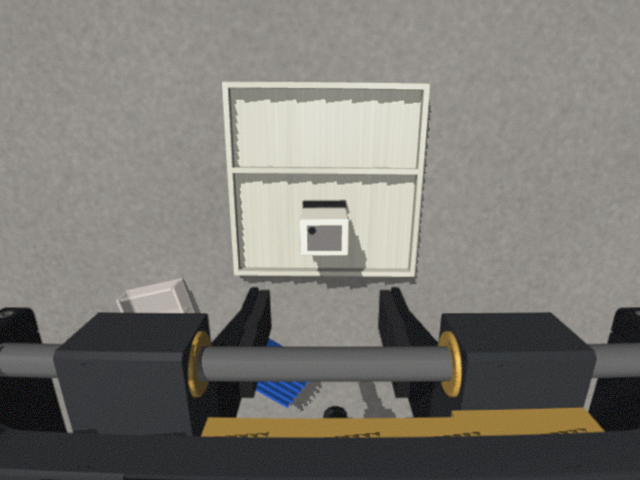

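The relay stands upright in the middle of the larger bay at (325,232). Next comes the grey heat sink; the yaw already suits it.

Request:
drive_tool --angular '[[0, 0, 0], [0, 0, 0], [0, 0, 0], [0, 0, 0], [0, 0, 0], [0, 0, 0], [0, 0, 0], [0, 0, 0], [0, 0, 0], [0, 0, 0], [0, 0, 0], [0, 0, 0]]' --delta_pos '[[-2.2, 0.2, 0], [-4.4, 0.41, 0], [-4.4, 0.41, 0], [-4.4, 0.41, 0], [-4.4, 0.41, 0], [-4.4, 0.41, 0], [-4.4, 0.41, 0], [-4.4, 0.41, 0.7], [-2.15, 0.2, 0.7], [0, 0, 0], [0, 0, 0], [0, 0, 0]]' --gripper '[7.5, 7.5, 7.5, 7.5, 7.5, 7.5, 7.5, 7.5, 7.5, 7.5, 7.5, 7.5]'

```text
time_s: 33.35
tool_pos: [0.4595, -0.0705, 0.1611]
tool_rot: [-180.0, -0.0, 82.8]
force: [0.3, -0.2, -0.2]
grip_width: 0.0747
grasp_force: 0.0
```

```bash
python3 - <<'E'
from h import *
p=eyes.read_camera("wrist")
d=nearest(p,"heatsink",proj(p,[[.4622,-.0725,.015]])[0]); print(proj(p,[[.4622,-.0725,.015]]))
if d: print(np.round(d["centre"]),d["p"],fit([(p,d["pixels"])],M["heatsink"],(.4622,-.0725),[-.3,-.11,.1]))
E
python3 plan.py .4622 -.0725 .026 82.8
```

```text
[[329.19653969 232.13403574]]
[331. 233.] 0.66 ([np.float64(0.4625652015760422), np.float64(-0.07233123183744428), np.float64(-0.1023471123214052)], np.float64(0.032564049011417434))
turn 0.001 rows 1.0 per row 0.0009
shift cm [-0.17  0.27 13.52] norm 13.5 n 3.0 per [-0.055  0.091  4.508]
pose [ 0.4596 -0.0705  0.1612] [ 1.7998e+02 -1.0000e-02  8.2850e+01] grip 0.0748 0.0 F [ 0.7 -0.4 -0.9] q [ 32.  -0. -26. 113.  -0.  67.  -1.] t 33.5
```

Request:
drive_tool --angular '[[0, 0, 0], [0, 0, 0], [0, 0, 0], [0, 0, 0], [0, 0, 0], [0, 0, 0], [0, 0, 0], [0, 0, 0], [0, 0, 0], [0, 0, 0], [0, 0, 0], [0, 0, 0], [0, 0, 0], [0, 0, 0], [0, 0, 0], [0, 0, 0]]' --delta_pos '[[-0.17, 0.27, 3.5], [0, 0, 4], [0, 0, 3.5], [0, 0, 1.7], [0, 0, 0.8], [0, 0, 0], [0, 0, 0], [0, 0, 0], [0, 0, 0], [0, 0, 0], [0, 0, 0], [0, 0, 0], [0, 0, 0], [0, 0, 0], [0, 0, 0], [0, 0, 0]]' --gripper '[7.5, 7.5, 7.5, 7.5, 7.5, 7.5, 7.5, 7.5, 4.2, 4.2, 4.2, 4.2, 4.2, 4.2, 4.2, 4.2]' --squeeze 20

```text
time_s: 35.05
tool_pos: [0.462, -0.0742, 0.0262]
tool_rot: [180.0, 0.0, 82.7]
force: [0.2, -0.4, 2.6]
grip_width: 0.0499
grasp_force: 20.0
```

Request:
drive_tool --angular '[[0, 0, 0], [0, 0, 0], [0, 0, 0], [0, 0, 0], [0, 0, 0], [0, 0, 0], [0, 0, 0]]' --delta_pos '[[0, 0, -1], [0, 0, -3], [0, 0, -4], [0, 0, -4], [0, 0, -1.5], [0, 0, 0], [0, 0, 0]]' --gripper '[4.2, 4.2, 4.2, 4.2, 4.2, 4.2, 4.2]'

```text
time_s: 35.75
tool_pos: [0.4611, -0.074, 0.1606]
tool_rot: [-180.0, 0.0, 82.7]
force: [-1.1, -0.1, -2.0]
grip_width: 0.0496
grasp_force: 20.0
```

```bash
python3 plan.py .4812 .354 .16 82.4
```

```text
turn 0.005 rows 1.0 per row 0.0052
shift cm [42.69 -3.67  0.05] norm 42.8 n 9.0 per [ 4.743 -0.408  0.006]
pose [ 0.4611 -0.074   0.1606] [-1.7995e+02  1.0000e-02  8.2700e+01] grip 0.0496 20.0 F [-1.1 -0.1 -2. ] q [ 33.   0. -27. 113.   0.  67.  -1.] t 35.8
```

Request:
drive_tool --angular '[[0, 0, 0.005], [0, 0, 0], [0, 0, 0], [0, 0, 0], [0, 0, 0], [0, 0, 0], [0, 0, 0], [0, 0, 0], [0, 0, 0], [0, 0, 0], [0, 0, 0], [0, 0, 0], [0, 0, 0]]' --delta_pos '[[2.3, -0.2, 0], [4.5, -0.39, 0], [4.5, -0.39, 0], [4.5, -0.39, 0], [4.5, -0.39, 0], [4.5, -0.39, 0], [4.5, -0.39, 0], [4.5, -0.39, 0], [4.5, -0.39, 0], [4.4, -0.35, 0], [0, 0, 0], [0, 0, 0], [0, 0, 0]]' --gripper '[4.2, 4.2, 4.2, 4.2, 4.2, 4.2, 4.2, 4.2, 4.2, 4.2, 4.2, 4.2, 4.2]'

```text
time_s: 37.05
tool_pos: [0.4813, 0.3523, 0.1593]
tool_rot: [-179.9, 0.2, 82.4]
force: [0.3, -0.4, -0.7]
grip_width: 0.0499
grasp_force: 20.0
```

```bash
python3 plan.py .4812 .354 .0295 82.4
```

```text
turn -0.001 rows 1.0 per row -0.0008
shift cm [ 2.000e-01 -1.000e-02  1.298e+01] norm 13.0 n 3.0 per [ 6.700e-02 -3.000e-03  4.327e+00]
pose [0.4813 0.3523 0.1593] [-1.7988e+02  1.5000e-01  8.2360e+01] grip 0.0499 20.0 F [ 0.3 -0.4 -0.7] q [ -2.  21. -45.  95.  15.  71. -58.] t 37.0
```

Request:
drive_tool --angular '[[0, 0, 0], [0, 0, 0], [0, 0, 0], [0, 0, 0], [0, 0, 0], [0, 0, 0], [0, 0, 0], [0, 0, 0]]' --delta_pos '[[0.1, 0, 3.5], [0, 0, 4], [0, 0, 3], [0, 0, 1.5], [0, 0, 0.7], [0, 0, 0.1], [0, 0, 0], [0, 0, 0]]' --gripper '[4.2, 4.2, 4.2, 4.2, 4.2, 4.2, 4.2, 4.2]'

```text
time_s: 37.85
tool_pos: [0.4828, 0.3557, 0.0346]
tool_rot: [179.9, -0.1, 82.4]
force: [0.4, 0.4, -0.9]
grip_width: 0.0499
grasp_force: 20.0
```

```bash
python3 plan.py .4812 .354 .0295 82.4
```

```text
turn -0.0 rows 1.0 per row -0.0001
shift cm [-0.19 -0.14  0.51] norm 0.6 n 1.0 per [-0.191 -0.137  0.512]
pose [0.4828 0.3557 0.0346] [ 1.7987e+02 -9.0000e-02  8.2400e+01] grip 0.0499 20.0 F [ 0.4  0.4 -0.9] q [ -5.  29. -42. 101.  22.  58. -63.] t 37.9
```

Request:
drive_tool --angular '[[0, 0, 0], [0, 0, 0], [0, 0, 0], [0, 0, 0], [0, 0, 0]]' --delta_pos '[[-0.15, -0.1, 0.15], [0, 0, 0.15], [0, 0, 0.1], [0, 0, 0], [0, 0, 0]]' --gripper '[4.2, 4.2, 4.2, 4.2, 4.2]'

```text
time_s: 38.35
tool_pos: [0.4807, 0.3536, 0.0293]
tool_rot: [180.0, 0.0, 82.4]
force: [-1.4, -0.7, 2.5]
grip_width: 0.0495
grasp_force: 20.0
```

Contact is light at 2.5 N, so I release and rise.

Request:
drive_tool --angular '[[0, 0, 0], [0, 0, 0], [0, 0, 0], [0, 0, 0], [0, 0, 0], [0, 0, 0], [0, 0, 0], [0, 0, 0], [0, 0, 0], [0, 0, 0], [0, 0, 0], [0, 0, 0]]' --delta_pos '[[0, 0, 0], [0, 0, 0], [0, 0, 0], [0, 0, 0], [0, 0, 0], [0, 0, -2], [0, 0, -4], [0, 0, -5], [0, 0, -4], [0, 0, -3], [0, 0, 0], [0, 0, 0]]' --gripper '[6.5, 6.5, 6.5, 6.5, 6.5, 6.5, 6.5, 6.5, 6.5, 6.5, 6.5, 6.5]'

```text
time_s: 39.55
tool_pos: [0.4808, 0.3537, 0.2094]
tool_rot: [179.9, -0.0, 82.4]
force: [-1.2, 0.3, -0.4]
grip_width: 0.0647
grasp_force: 0.0
```

Request:
drive_tool --angular '[[0, 0, 0], [0, 0, 0], [0, 0, 0], [0, 0, 0], [0, 0, 0], [0, 0, 0]]' --delta_pos '[[-3, 3, 0], [-3, 3, 0], [-3, 3, 0], [-3, 3, 0], [0, 0, 0], [0, 0, 0]]' --gripper '[6.5, 6.5, 6.5, 6.5, 6.5, 6.5]'

```text
time_s: 40.15
tool_pos: [0.5834, 0.2171, 0.2066]
tool_rot: [-179.8, 0.1, 82.2]
force: [0.2, 0.3, 0.1]
grip_width: 0.0651
grasp_force: 0.0
```

```bash
python3 - <<'E'
from h import *
P={n:eyes.read_camera(n) for n in("side","wrist","top")}
G=dict(transformer=(.4845,-.351,1.61,.003),large_knob=(.475,-.2385,0,.003),relay=(.4716,.2802,1.45,.003),heatsink=(.4816,.3555,-.13,.003),small_knob=(.4542,.0757,0,0))
M["relay"]=[box(28,36,0,46),box(38,36,0,6)]
for n,g in G.items():
    for c,q in P.items():
        e=proj(q,[[g[0],g[1],.02]])[0]
        if not(0<e[0]<640 and 0<e[1]<480): continue
        d=nearest(q,n,e)
        if d: r=fit([(q,d["pixels"])],M[n],g,[g[2]],z=g[3]); print(n,c,np.round((np.array(r[0][:2])-g[:2])*1000,1),round(r[0][2],2),round(r[1],3))
a=P["side"]["pixels"]; cv2.imwrite("pics/fs.png",a[:,:,::-1]); cv2.imwrite("pics/ft.png",P["top"]["pixels"][:,:,::-1])
E
```

```text
transformer side [-1.5 -3.6] 1.63 0.047
transformer top [-4.  -1.8] 1.63 0.075
large_knob side [-0.2 -2.5] 0.0 0.077
large_knob top [-2.8 -1.9] 0.05 0.105
relay side [ 1.7 -1.7] 1.42 0.056
relay wrist [0.1 0.2] 1.47 0.051
heatsink side [1.  6.6] -0.18 0.581
heatsink wrist [-0.4  0.3] -0.15 0.109
small_knob top [-0.1 -0.2] 0.12 0.104
```

View pics/fs.png

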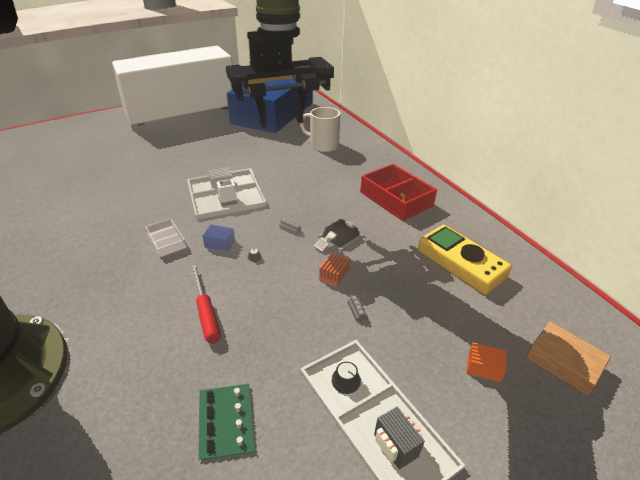

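The side view shows the knob at (346,375), transformer at (400,437) and relay at (227,190), each upright in its bay, with the heat sink behind the relay at (220,174). The small knob at (254,253) has not moved. The fits put everything within about 4 mm of the bay centres, except one poor side fit of the heat sink, which the relay partly hides; the wrist fit places it within 1 mm.

```bash
python3 -c "
from cell import env
print(env.sign_off())"
```

```text
the job is handed in; nothing more can be done
None
```

Both repair kits are made up and handed in at about 40 s: the transformer, large knob, relay and heat sink stand upright within about 4 mm of their bay centres, the latch was pressed before the relay was lifted, and the small knob was not moved.

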